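# Feed a gauge block home with a push stick and clamp it

### The arm

A 6-joint arm with a two-finger parallel gripper is mounted at the origin on a cart in front of the work surface, level with it; the furniture and walls round the work are solid. World frame = base frame: x ahead of the robot, y to its left, z up, the work surface at z = 0. Lengths are in m, angles in rad, forces in N, time in s.
With the tool pointing down it reaches from about 0.275 to 0.725 m from the base axis. Payload 15.9 kg.
Tool frame: the origin (TCP) lies at the very end of the fingers, on their centre line; the grasp point (between the pads) lies 19 mm behind it; z points along the fingers, y is the line along which they close (so a half turn about z gives the same grasp; the last joint's range is limited). The gripper opens to 85 mm and grips with 20 to 120 N. Pads are 22 mm wide; open, the fingers measure 114 mm over their backs; the gripper's body (76 mm by 85 mm) begins 54 mm behind the grasp point. The pads swing forward as they close: fully open they stand 13 mm farther back than shut.
Start: joints at [1.233, 0.213, -0.034, 1.323, 0, 1.571], TCP at [0.166, 0.472, 0.231] pointing down, gripper open.
Joint ranges: [-2.98, 2.98], [-0.74, 1.72], [-1.14, 1.35], [-2.1, 2.04], [-1.57, 1.44], [-3.14, 3.14]. Speed limits (rad/s): [1.89, 1.89, 2.39, 2.57, 3.14, 3.14].

### API

Orientations are given as a unit quaternion [w, x, y, z].
In Python, from bench import * gives the robot as it stands. The module is installed in compiled form; this text tells all that it offers.
- The arm moves only by the tool play_rows, never from a script. Its argument "series" is a list of rows, each a list of 2 entries, a list of its own where there are three numbers: the shift along the world's x, y, z in mm, then the turn, a rotation vector about the world's x, y, z in rad. In form: [[[tx, ty, tz], [wx, wy, wz]], ...]. A call has 1 to 20 rows; each row is the pose to reach, as a shift and turn from the pose commanded when the call began; what a row does not reach only later rows make up. A row lasts 1/8 s, in which the tool goes at most 62.5 mm and 10.7 degrees, less where a joint would pass 70% of its speed; a pose out of reach is approached as far as the arm can. A call with a gripper value outside its range is refused whole. "jaw" is the opening, from -1 (shut) to 1 (fully open), set as the call begins (left out, the last holds). The fingers move at their own pace and stop on an object; "force" is the grip in N (left out, the last holds). Time passes only in rows, so rows that repeat a pose let the fingers close. It gives the time, the measured TCP pose, the force, the opening and the grip force at its end, in the units of the state.
- sense(): the state, without advancing time (a new reading comes with each control period).
- capture(name): name is "scene" or "side" or "wrist"; returns a dict with "img" (480x640x3 uint8, red, green, blue), "fx", "fy", "cx", "cy" (pixels), "rvec" (rotation vector, rad) and "tvec" (3), from world to camera coordinates, as OpenCV has them. Camera axes: x right, y down, z forward; pixel columns grow to the right and rows downward; lengths in m; the calibration is good to about 2 mm. A picture is of the moment at which its call begins. There is no depth.
- job_done(): hands the job in; it is judged then, once.
The state is a dict: "time_s": time; "joints": joint angles; "joint_velocities": joint speeds; "tau": joint torques, N m; "eef_pos": TCP position; "tcp_rot": TCP orientation; "contact_force": force on the tool from outside, world axes, zero at the start; "torque": the same for the moment, N m; "gripper_width": opening from 0.0 (shut) to 1.0 (fully open); "finger_force": force on a finger pad.
Only numpy, scipy, OpenCV 4.12 (cv2) and the standard library are available. Lean on these libraries where they do the work, as an engineer would, in place of code of your own. Each camera call takes 0.05 s, during which the arm holds its last target. There are 200 camera calls.

### The job

Set up the gauge block in the clamping fixture: use the wooden push stick to slide the block along the fence, keeping it against the fence, until it is fully home against the end stop, then swing the raised clamp lever down so that it is shut on the block. Never touch the block with the gripper itself, only with the stick. At the end leave the stick lying on the bench off the fixture, and do not disturb the mug, pliers and screwdriver nearby.

Things in the scene. Friction and masses are not known exactly. Their poses are not given: they have to be found in the camera images.
- fixture: Clamping fixture, fixed to the bench: dark steel base plate 90 (x) x 280 (y) x 10 mm; origin at the centre of its underside, on the bench. Its +y axis is the feed direction, z is up; a fence rail runs along y, an end stop and a hinged lever stand at the +y end. With the gauge block home its centre is at x = 0, y = +25 mm.
- fence_stop (a point): Corner on the plate (10 mm over the bench) where the fence's inner face meets the end stop's face: at x = +11, y = +55 mm of the fixture, axes as the fixture's. The steel fence runs 185 mm from here toward -y, 16 mm wide, 8 mm high; the block slides on its -x side. The stop is a steel bar 50 x 12 mm, 18 mm high, across the fence's end.
- lever_hinge (a point): Middle of the lever's hinge pin, in a forked bracket behind the stop (bracket 50 mm high over the bench): at x = 0, y = +85 mm of the fixture, 40 mm above the bench. Axes as the fixture's; the pin lies along x.
- lever (a joint): Angle of the clamp lever, rad. 0 = shut: level, pointing to the fixture's -y, its rubber pad (16 mm wide, 57 mm from the hinge) on the block that is home. Grows as it rises, 1.57 upright, ends at 1.85 leaning away from the feed side; -0.06 with no block under it. Friction holds it where it is left; 2 to 3 N at the cross bar moves it. The arm is a flat steel bar 14 mm wide.
- lever_bar (a point): Centre of the black cross bar at the end of the lever: a round bar 16 mm in diameter and 56 mm long, lying along the fixture's x axis, 125 mm from the hinge pin. With the lever shut it is 40 mm above the bench at the fixture's y = -40 mm.
- gauge_mid (a point): Centre of the gauge block: a plain whitish block with a grey panel on top, 22 (x) x 60 (y) x 14 mm, about 0.14 kg, lying loose on the fixture's plate beside the fence, its long y axis along the feed direction, 70 to 115 mm short of home and 1 to 4 mm off the fence. Its centre is 7 mm over the plate (17 mm over the bench).
- stick_grip (a point): Centre of the push stick's handle, 34 mm above its sole. The stick is one loose piece of light wood, 16 mm wide (x), 170 mm long (y), 0.09 kg: a bar 15 mm high with a handle 60 mm long, 46 mm high over the sole, near its rear (-y) end. Grip it across the 16 mm width. The pushing end is 130 mm ahead (+y), the rear end 40 mm behind. It starts standing on its sole on the bench.
- stick_tip (a point): Centre of the flat pushing end face of the stick (16 mm wide, 15 mm high), 7.5 mm above the sole; the stick's y axis points out of it.
- mug: Enamel mug, 75 mm across and 77 mm high, a bystander; origin at the centre of its underside.
- pliers: Long-nosed pliers lying flat, 60 x 177 x 13 mm, a bystander; origin at the centre of its underside.
- driver_small: Screwdriver with a red handle, 26 x 170 x 27 mm, a bystander; origin at the centre of its underside.
Mind the look-alikes: they are no part of the job. Of the things that look like the part that bears stick_grip, take the one that is nearest to the robot's base at the start. What is shaped like the part that bears gauge_mid but red is not meant.

How it is judged:
On the way, in this order (a step that is already met when the one before it is completed fails the run):
1. the gauge block is home against the end stop and the fence while the lever is still up (y of gauge_mid in the frame of fixture above 0.022 m and x of gauge_mid in the frame of fixture above -0.0025 m and angle between the y axis of gauge_mid and the y axis of fixture, either way round below 0.06 rad and value of joint lever above 0.8 rad), for 0.2 s.
2. the lever is shut on the block that is home (y of gauge_mid in the frame of fixture above 0.022 m and x of gauge_mid in the frame of fixture above -0.0025 m and angle between the y axis of gauge_mid and the y axis of fixture, either way round below 0.06 rad and value of joint lever below 0.06 rad), for 0.2 s.
At the end, for the whole second after the job is handed in: The gauge block is within 3 mm of the end stop and within 2.5 mm of the fence, square to it within 0.06 rad; the lever is within 0.06 rad of shut; everything is at rest and the push stick lies on the bench (on its sole or its side), not touching the fixture (all of step 2 and velocity of joint lever below 0.05 rad/s and linear speed of each of gauge, stick below 0.01 m/s and height (world z) of stick_tip below 0.015 m and height (world z) of stick_grip below 0.04 m and contact force between stick and fixture below 0.05 N).
It fails at once if the gripper or arm touches the gauge block (contact force between any of the fingers, the arm and gauge above 0.3 N).
It fails at once if the gauge block leaves the fence by more than 10 mm or turns more than 0.25 rad from it (x of gauge_mid in the frame of fixture below -0.01 m or angle between the y axis of gauge_mid and the y axis of fixture, either way round above 0.25 rad).
It fails at once if the mug, the pliers or the screwdriver is moved more than 20 mm (distance of any of mug, pliers, driver_small from where it was at the start of the episode above 0.02 m).
It also fails if it takes over 58 s, if anything falls off the work surface, if the arm or the gripper's body presses on something with over 40 N, if the wrist force passes 120 N, or if a joint passes its speed limit or range.

## Working session

There is one attempt and no reset: what is moved stays moved. The work goes in short steps, Python scripts to look and compute and a tool call to move; the robot and the scene stay as the last step left them, time stands still between calls to the robot, and variables do not carry over. Pictures are saved under pics/ and viewed, at most 10 in all, crops included, and the job is handed in when it is done.

Besides the shell and the picture viewer there is one more tool, called after "Request:" as a command line: name --argument value ..., lists and objects as JSON in quotes. play_rows: Moves the arm, as the interface text tells. Its arguments: {"type":"object","properties":{"series":{"type":"array"},"jaw":{"type":"number"},"force":{"type":"number"}},"required":["series"]}

```bash
mkdir -p pics
cat > h.py <<'E'
from bench import *
import numpy as np, cv2, pickle
def snap(n,f):
    c=capture(n); cv2.imwrite(f'pics/{f}.png',c['img'][:,:,::-1]); pickle.dump(c,open(f'pics/{f}.pkl','wb')); return c
def load(f): return pickle.load(open(f'pics/{f}.pkl','rb'))
def ray(c,p):
    R=cv2.Rodrigues(np.array(c['rvec'],float))[0]; t=np.array(c['tvec'],float).ravel()
    d=R.T@np.array([(p[0]-c['cx'])/c['fx'],(p[1]-c['cy'])/c['fy'],1.]); return -R.T@t,d
def onz(c,p,z):
    o,d=ray(c,p); return o+d*(z-o[2])/d[2]
def proj(c,P):
    K=np.array([[c['fx'],0,c['cx']],[0,c['fy'],c['cy']],[0,0,1.]])
    return cv2.projectPoints(np.array(P,float).reshape(-1,1,3),np.array(c['rvec'],float),np.array(c['tvec'],float),K,None)[0].reshape(-1,2)
E
python3 - <<'E'
from h import *
for n in('scene','side','wrist'):
    c=snap(n,n+'0'); print(n,ray(c,(c['cx'],c['cy'])))
s=sense(); print(s['time_s'],s['eef_pos'],s['tcp_rot'],s['contact_force'])
E
```

```text
scene (array([-0.0759934 , -0.67659542,  0.90894335]), array([ 0.52846801,  0.54578375, -0.65026277]))
side (array([ 0.09706058, -0.9351941 ,  0.55955762]), array([ 0.42199682,  0.80671694, -0.41367435]))
wrist (array([0.08725804, 0.50116041, 0.37371085]), array([ 0.3077169 , -0.10735281, -0.94540239]))
0.15 [0.16560307 0.47152054 0.23093266] [-7.88884082e-05  1.68081680e-01  9.85772985e-01 -4.05605216e-04] [-0.09071782  0.18292328  0.4081088 ]
```

View pics/scene0.png

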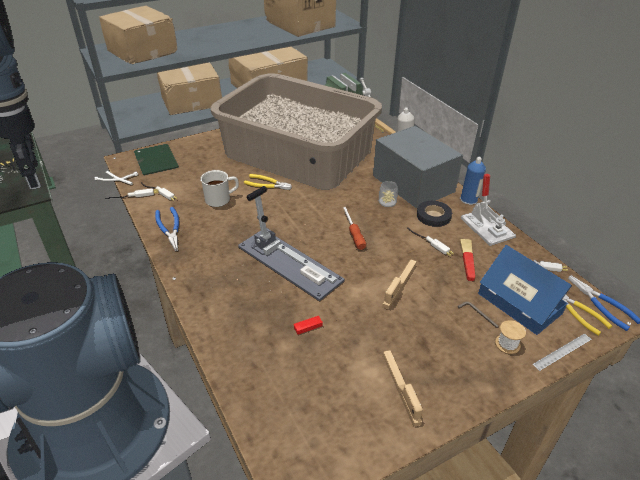

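View pics/side0.png

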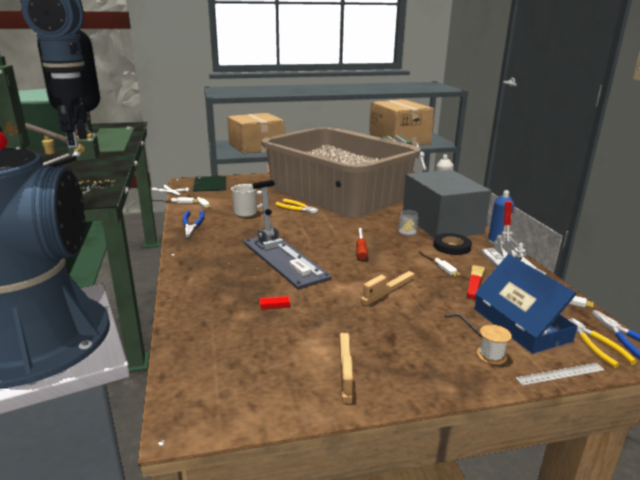

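The scene view shows the fixture at (290,265), with its lever raised and its bar at (258,193). There are two sticks, at (403,388) and (400,284), and a red decoy at (308,325). I'll enlarge both areas.

Run:
```python
from h import *
c=load('scene0')
for p in [(391,354),(415,420),(412,266),(389,303),(290,265),(239,248),(320,296),(343,279),(265,234),(308,325),(215,205),(355,235),(268,183),(168,230)]: print(p,onz(c,p,0.01).round(3))
im=c['img'][:,:,::-1]
a=cv2.resize(im[180:310,225:355],(600,600),interpolation=3)
b=cv2.resize(im[340:430,370:430],(200,300),interpolation=3); d=cv2.resize(im[250:315,375:425],(200,260),interpolation=3)
o=np.zeros((600,800,3),np.uint8); o[:,:600]=a;o[:300,600:]=b;o[300:560,600:]=d
cv2.imwrite('pics/crop.png',o)
```

```text
(391, 354) [ 0.519 -0.28   0.01 ]
(415, 420) [ 0.435 -0.409  0.01 ]
(412, 266) [ 0.759 -0.142  0.01 ]
(389, 303) [ 0.625 -0.184  0.01 ]
(290, 265) [0.546 0.064 0.01 ]
(239, 248) [0.494 0.2   0.01 ]
(320, 296) [ 0.527 -0.061  0.01 ]
(343, 279) [ 0.605 -0.058  0.01 ]
(265, 234) [0.577 0.197 0.01 ]
(308, 325) [ 0.448 -0.105  0.01 ]
(215, 205) [0.557 0.39  0.01 ]
(355, 235) [0.744 0.034 0.01 ]
(268, 183) [0.733 0.372 0.01 ]
(168, 230) [0.403 0.384 0.01 ]
```

View pics/crop.png

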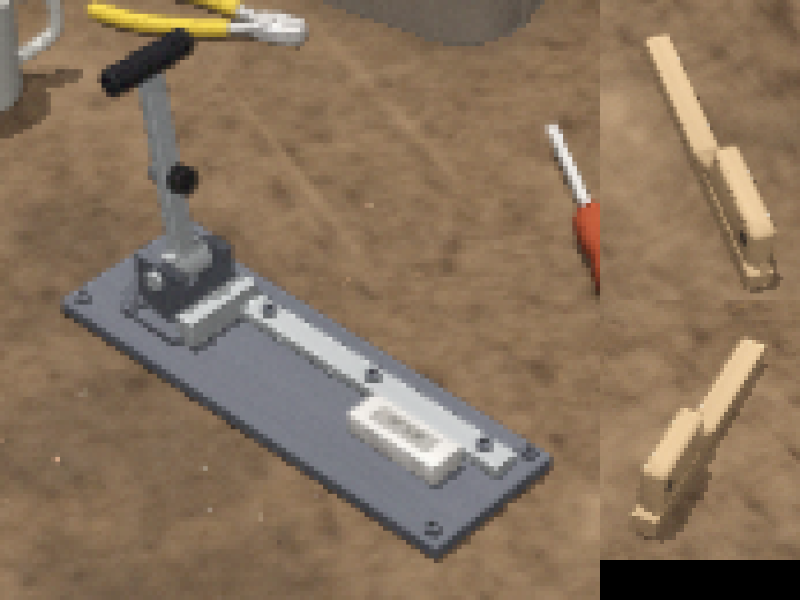

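Run:
```python
from h import *
c=load('scene0')
tip=onz(c,(387.4,351.4),.015); h1=onz(c,(408.4,385.6),.046); h2=onz(c,(418.6,408.4),.046)
print(tip,h1,h2,(h1+h2)/2)
d=tip-(h1+h2)/2; print(np.linalg.norm(d[:2]),np.degrees(np.arctan2(d[1],d[0])), np.degrees(np.arctan2(*(h1-h2)[[1,0]])))
# fixture
f=lambda u,v:(225+u*130/600,180+v*130/600)
A=onz(c,f(65,298),.01);B=onz(c,f(437,553),.01);D=onz(c,f(552,462),.01)
print('corners',A,B,D,np.linalg.norm(A-B),np.linalg.norm(B-D),np.degrees(np.arctan2(*(A-B)[[1,0]])))
print('origin',(A+D)/2)
b=np.array([onz(c,f(*p),.024) for p in [(351,402),(373,396),(465,450),(438,470)]]);print(b.round(4), b.mean(0))
```

```text
[ 0.5152426  -0.27286014  0.015     ] [ 0.46247667 -0.36631433  0.046     ] [ 0.43792467 -0.40976459  0.046     ] [ 0.45020067 -0.38803946  0.046     ]
0.1322752046068706 60.54652035322313 60.53095261528287
corners [0.50252049 0.21010845 0.01      ] [ 0.51805086 -0.06893387  0.01      ] [ 0.60498867 -0.06347103  0.01      ] 0.2794741670697811 0.0871092716312687 93.1855650319092
origin [0.55375458 0.07331871 0.01      ]
[[ 0.5506  0.0292  0.024 ]
 [ 0.5619  0.0247  0.024 ]
 [ 0.5686 -0.0367  0.024 ]
 [ 0.5487 -0.0376  0.024 ]] [ 0.55743605 -0.00511573  0.024     ]
```

Request:
play_rows --jaw 1 --series '[[[50,-50,0],[0,0,-0.18]],[[100,-110,0],[0,0,-0.36]],[[145,-165,0],[0,0,-0.54]],[[185,-220,0],[0,0,-0.72]],[[215,-275,0],[0,0,-0.9]],[[235,-335,0],[0,0,-1.08]],[[250,-395,0],[0,0,-1.26]],[[260,-455,0],[0,0,-1.44]],[[265,-515,-10],[0,0,-1.6]],[[270,-575,-20],[0,0,-1.749]],[[275,-635,-30],[0,0,-1.749]],[[278,-695,-45],[0,0,-1.749]],[[280,-755,-60],[0,0,-1.749]],[[282,-815,-75],[0,0,-1.749]],[[284,-860,-90],[0,0,-1.749]],[[284,-860,-90],[0,0,-1.749]],[[284,-860,-90],[0,0,-1.749]]]'

```text
time_s: 2.28
eef_pos: [0.4493, -0.3883, 0.1407]
tcp_rot: [-0.001, 0.864, 0.503, -0.0]
contact_force: [-0.3, 0.4, 0.2]
gripper_width: 0.996
finger_force: 0.0
```

Run:
```python
from h import *
c=snap('wrist','w1'); s=sense(); print(s['time_s'],s['eef_pos'],s['tcp_rot'],s['joints'],s['contact_force'])
print(proj(c,[[.45,-.388,.046],[.515,-.273,.015]]))
```

```text
2.325 [ 0.44968506 -0.38755113  0.14134028] [-3.03871396e-04  8.64114916e-01  5.03294465e-01  4.40167230e-05] [-7.11470346e-01  4.35492274e-01  4.70414393e-02  1.18289138e+00
  2.81266168e-04  1.37530799e+00] [ 0.2557422   0.98579323 -1.51855528]
[[314.59174197 242.11326411]
 [314.55346581  50.89828868]]
```

View pics/w1.png

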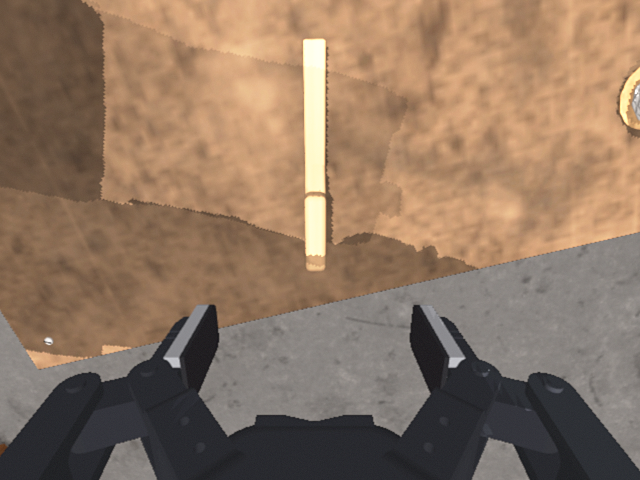

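The wrist view shows the stick upright in the image: handle top from (315,193) to (316,258), tip at (314,39).

Run:
```python
from h import *
c=load('w1')
t=onz(c,(314.5,39),.015);a=onz(c,(315,194),.046);b=onz(c,(315.5,257),.046);r=onz(c,(316,270),.0)
print(t,a,b,(a+b)/2,r); d=t-b; u=d[:2]/np.linalg.norm(d[:2]); print(np.degrees(np.arctan2(d[1],d[0])),np.linalg.norm((a-b)[:2]),t[:2]-130*u/1000)
```

```text
[ 0.51860303 -0.26655255  0.015     ] [ 0.4681246  -0.35653459  0.046     ] [ 0.44470809 -0.39875512  0.046     ] [ 0.45641635 -0.37764485  0.046     ] [ 0.42963976 -0.42664457  0.        ]
60.79689203209143 0.04827945490791623 [ 0.45517511 -0.38002897]
```

Request:
play_rows --series '[[[6,8.5,-40],[0,0,0]],[[6,8.5,-85],[0,0,0]],[[6,8.5,-115],[0,0,0]],[[6,8.5,-125],[0,0,0]],[[6,8.5,-125],[0,0,0]]]'

```text
time_s: 2.95
eef_pos: [0.4562, -0.3792, 0.0171]
tcp_rot: [0.0, 0.864, 0.504, 0.0]
contact_force: [-0.1, -0.0, 0.4]
gripper_width: 1.002
finger_force: 0.0
```

Request:
play_rows --jaw -1 --force 70 --series '[[[0,0,0],[0,0,0]],[[0,0,0],[0,0,0]],[[0,0,0],[0,0,0]],[[0,0,0],[0,0,0]],[[0,0,0],[0,0,0]],[[0,0,0],[0,0,0]],[[0,0,0],[0,0,0]],[[0,0,0],[0,0,0]]]'

```text
time_s: 3.95
eef_pos: [0.4559, -0.38, 0.0167]
tcp_rot: [0.0, 0.864, 0.503, 0.0]
contact_force: [-0.6, 1.0, 5.0]
gripper_width: 0.17
finger_force: 68.8
```

Request:
play_rows --series '[[[0,0,20],[0,0,0]],[[0,0,60],[0,0,0]],[[0,10,110],[0,0,0]],[[10,40,140],[0,0,0.15]],[[20,90,155],[0,0,0.3]],[[40,140,155],[0,0,0.45]],[[50,190,155],[0,0,0.572]],[[60,235,155],[0,0,0.572]],[[60,250,155],[0,0,0.572]],[[60,250,155],[0,0,0.572]],[[60,250,155],[0,0,0.572]]]'

```text
time_s: 5.32
eef_pos: [0.5155, -0.1308, 0.1713]
tcp_rot: [0.0, 0.687, 0.726, -0.0]
contact_force: [-0.5, -0.1, -0.1]
gripper_width: 0.173
finger_force: 68.3
```

Run:
```python
from h import *
c=snap('wrist','w2'); s=sense(); print(s['time_s'],s['eef_pos'],s['tcp_rot'],s['contact_force'])
```

```text
5.375 [ 0.51551197 -0.13093443  0.17124053] [ 2.67145598e-05  6.87546757e-01  7.26140097e-01 -1.26723849e-04] [-0.01882664  0.41597593 -1.08020298]
```

View pics/w2.png

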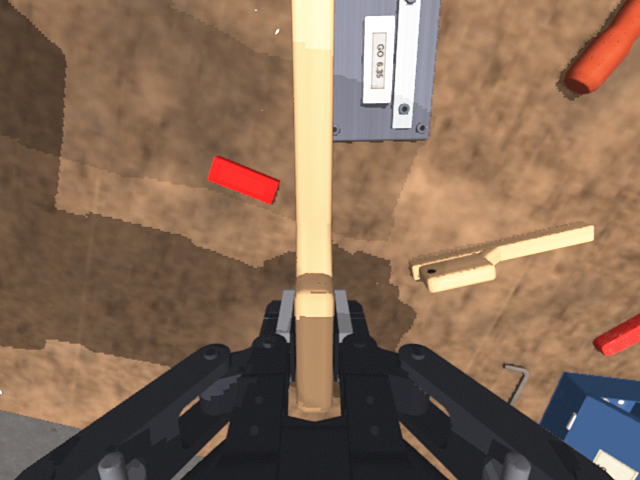

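The wrist view shows the held stick at the centre column. The block top runs from (365,16)-(395,16) to (363,102)-(390,103), beside the fence at (398–412, 0–128). The plate corner is at (429,139).

Run:
```python
from h import *
c=load('w2'); g=cv2.cvtColor(c['img'],cv2.COLOR_RGB2GRAY); hsv=cv2.cvtColor(c['img'],cv2.COLOR_RGB2HSV)
m=((g>165)&(hsv[...,1]<40)).astype(np.uint8); m[:,:340]=0;m[:,450:]=0;m[150:]=0
for y in (10,14,30,50,70,90,100,110,125): 
    print(y,[ (int(a)) for a in np.flatnonzero(np.diff(m[y].astype(int)))], g[y,356:446:3].tolist())
pe=[onz(c,p,.01) for p in [(429,140),(440.5,2),(336,141)]]; print(pe, np.degrees(np.arctan2(*(pe[1]-pe[0])[[1,0]])))
print(proj(c,[[.5155,-.131,.065]]))
```

```text
10 [398, 419] [158, 154, 157, 156, 159, 157, 154, 154, 152, 156, 151, 155, 153, 149, 124, 253, 253, 250, 252, 251, 251, 240, 150, 154, 154, 147, 146, 155, 111, 119]
14 [398, 419] [158, 155, 158, 154, 155, 150, 149, 150, 149, 152, 145, 148, 153, 154, 165, 253, 252, 249, 252, 251, 251, 228, 150, 154, 155, 147, 147, 155, 104, 114]
30 [364, 394, 397, 418] [160, 154, 141, 255, 255, 255, 255, 255, 255, 255, 255, 255, 255, 135, 243, 252, 252, 250, 252, 251, 253, 148, 151, 156, 155, 147, 149, 135, 110, 109]
50 [363, 378, 379, 393, 396, 417] [160, 154, 129, 255, 255, 253, 245, 244, 175, 240, 251, 255, 255, 76, 255, 253, 251, 252, 252, 251, 249, 150, 155, 157, 149, 147, 156, 134, 138, 145]
70 [363, 376, 377, 380, 382, 392, 394, 415] [161, 158, 125, 255, 255, 231, 245, 145, 195, 216, 255, 255, 227, 187, 253, 253, 251, 252, 252, 254, 138, 152, 159, 157, 150, 154, 119, 136, 136, 139]
90 [362, 391, 393, 414] [138, 134, 110, 255, 253, 255, 255, 255, 255, 254, 253, 255, 120, 255, 253, 252, 252, 252, 252, 251, 151, 159, 157, 155, 154, 148, 146, 146, 149, 151]
100 [362, 390, 393, 413] [138, 135, 123, 255, 253, 253, 252, 253, 253, 253, 253, 255, 73, 246, 243, 238, 243, 239, 252, 223, 154, 158, 156, 149, 156, 130, 150, 153, 153, 149]
110 [392, 398, 408, 412] [137, 133, 134, 132, 135, 132, 135, 136, 136, 137, 138, 141, 92, 247, 166, 132, 55, 118, 242, 133, 134, 138, 138, 131, 159, 128, 131, 130, 133, 131]
125 [391, 411] [141, 137, 136, 135, 136, 132, 135, 136, 138, 137, 140, 139, 175, 243, 241, 241, 242, 241, 248, 129, 111, 148, 88, 133, 127, 135, 140, 146, 133, 114]
[array([ 0.61206533, -0.05522455,  0.01      ]), array([0.60385756, 0.04624616, 0.01      ]), array([ 0.53191337, -0.0606165 ,  0.01      ])] 94.62448142691734
[[312.26691075 237.55305748]]
```

Run:
```python
from h import *
c=load('w2')
def line(a,b,z,n):
    A,B=onz(c,a,z),onz(c,b,z); d=B-A; print(n,A.round(4),B.round(4),np.degrees(np.arctan2(d[1],d[0])).round(2),np.linalg.norm(d).round(4))
line((391.5,125),(398.5,12),.018,'fin'); line((411.5,125),(419.5,12),.018,'fout')
line((362.2,100),(364.3,30),.024,'bl'); line((390.5,100),(394.5,30),.024,'br'); line((376,103),(380,16),.024,'bmid')
line((402,128),(402,128.01),.018,'fence end')
# stick edges: z of bar top when held: sole at .171-.0167
g=cv2.cvtColor(c['img'],cv2.COLOR_RGB2HSV)
z=.171-.0167+.015
for y in (10,60,120,200,260):
    r=c['img'][y].astype(int); mm=(r[:,0]-r[:,2]>60)&(r[:,0]>180); xs=np.flatnonzero(mm[270:350])+270; print(y,xs.min(),xs.max(),onz(c,((xs.min()+xs.max())/2,y),z).round(4))
```

```text
fin [ 0.5764 -0.0448  0.018 ] [0.571  0.0357 0.018 ] 93.78 0.0807
fout [ 0.5929 -0.0439  0.018 ] [0.5868 0.0366 0.018 ] 94.35 0.0807
bl [ 0.5493 -0.0274  0.024 ] [0.5459 0.0211 0.024 ] 94.06 0.0486
br [ 0.5718 -0.0261  0.024 ] [0.5684 0.0224 0.024 ] 93.94 0.0486
bmid [ 0.5605 -0.029   0.024 ] [0.5565 0.0307 0.024 ] 93.84 0.0599
fence end [ 0.5854 -0.0467  0.018 ] [ 0.5854 -0.0467  0.018 ] -81.91 0.0
10 292 333 [ 0.5092 -0.0068  0.1693]
60 293 332 [ 0.5101 -0.0232  0.1693]
120 294 332 [ 0.5115 -0.0449  0.1693]
200 270 330 [ 0.5077 -0.0781  0.1693]
260 297 331 [ 0.5154 -0.106   0.1693]
```

Request:
play_rows --series '[[[10,10,0],[0,0,0.01]],[[23,21,-40],[0,0,0.01]],[[23,21,-80],[0,0,0.01]],[[23,21,-115],[0,0,0.01]],[[23,21,-132],[0,0,0.01]],[[23,21,-142],[0,0,0.01]],[[23,21,-142],[0,0,0.01]],[[23,21,-142],[0,0,0.01]]]'

```text
time_s: 6.38
eef_pos: [0.5394, -0.1089, 0.0301]
tcp_rot: [0.001, 0.683, 0.73, 0.0]
contact_force: [-0.3, 0.5, -0.5]
gripper_width: 0.174
finger_force: 68.4
```

Run:
```python
from h import *
c=snap('wrist','w3'); s=sense(); print(s['time_s'],s['eef_pos'],s['contact_force'])
```

```text
6.425 [ 0.5393694  -0.1089172   0.03012934] [ 0.22849718 -0.16520995 -1.55983108]
```

View pics/w3.png

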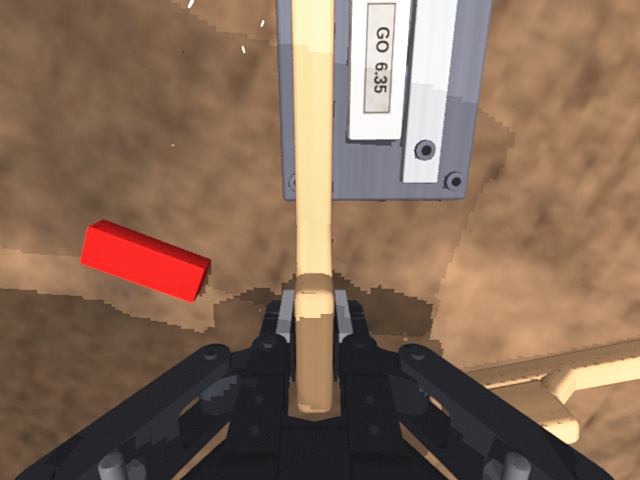

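The stick lies on the plate to the left of the block. Its right edge is at column 333 and the block's left side is at 348, about 6 mm away. The block-to-fence gap is about 2–3 mm.

Request:
play_rows --series '[[[3,0.2,0],[0,0,0]],[[5,0.4,0],[0,0,0]],[[6,0.4,0],[0,0,0]],[[7,0.5,0],[0,0,0]],[[8,0.6,0],[0,0,0]],[[8.5,0.6,0],[0,0,0]],[[8.5,0.6,0],[0,0,0]]]'

```text
time_s: 7.3
eef_pos: [0.5471, -0.1081, 0.0293]
tcp_rot: [-0.0, 0.683, 0.73, -0.0]
contact_force: [-1.5, -0.1, -0.4]
gripper_width: 0.175
finger_force: 68.4
```

Request:
play_rows --series '[[[0.5,0,0],[0,0,0]],[[1,0.1,0],[0,0,0]],[[1,0.1,0],[0,0,0]]]'

```text
time_s: 7.68
eef_pos: [0.5483, -0.1081, 0.0293]
tcp_rot: [0.0, 0.683, 0.73, 0.0]
contact_force: [0.0, 0.1, -1.7]
gripper_width: 0.173
finger_force: 68.4
```

Request:
play_rows --series '[[[0.5,0,0],[0,0,0]],[[1,0.1,0],[0,0,0]],[[1.5,0.1,0],[0,0,0]],[[1.5,0.1,0],[0,0,0]]]'

```text
time_s: 8.18
eef_pos: [0.5497, -0.108, 0.0293]
tcp_rot: [-0.0, 0.683, 0.73, 0.0]
contact_force: [-0.0, -0.1, -1.4]
gripper_width: 0.177
finger_force: 68.4
```

Run:
```python
from h import *
c=snap('wrist','w4'); s=sense(); print(s['time_s'],s['eef_pos'],s['contact_force'])
g=cv2.cvtColor(c['img'],cv2.COLOR_RGB2GRAY)
for y in (40,90,125): print(y,g[y,320:460:2].tolist())
```

```text
8.225 [ 0.54977677 -0.10795803  0.02933068] [-0.46942103  0.71284438 -0.27548372]
40 [247, 247, 246, 246, 246, 237, 200, 255, 255, 255, 255, 255, 255, 255, 188, 240, 243, 243, 243, 243, 241, 217, 198, 219, 232, 237, 234, 217, 207, 255, 255, 255, 255, 255, 255, 241, 250, 249, 250, 250, 250, 248, 246, 247, 248, 249, 249, 249, 249, 248, 248, 249, 250, 251, 145, 142, 143, 145, 146, 149, 152, 149, 149, 148, 143, 142, 140, 143, 142, 147]
90 [235, 234, 234, 233, 232, 215, 158, 253, 253, 252, 252, 252, 253, 224, 170, 222, 222, 227, 199, 82, 205, 167, 108, 221, 66, 223, 166, 205, 254, 252, 252, 252, 252, 239, 233, 233, 233, 237, 235, 231, 229, 229, 232, 235, 234, 234, 234, 233, 233, 236, 238, 231, 125, 126, 125, 129, 129, 133, 142, 151, 151, 148, 144, 144, 144, 146, 147, 148, 132, 122]
125 [233, 233, 232, 232, 230, 209, 139, 255, 252, 252, 252, 251, 251, 252, 251, 251, 250, 251, 251, 251, 250, 250, 250, 250, 251, 250, 250, 251, 251, 250, 250, 251, 232, 234, 234, 234, 235, 234, 231, 229, 232, 235, 235, 234, 233, 233, 233, 235, 238, 238, 156, 125, 126, 126, 128, 131, 134, 132, 132, 129, 127, 127, 126, 126, 130, 130, 113, 120, 128, 127]
```

Request:
play_rows --series '[[[0.5,0,0],[0,0,0]],[[1,0.1,0],[0,0,0]],[[1,0.1,0],[0,0,0]]]'

```text
time_s: 8.6
eef_pos: [0.5505, -0.108, 0.0292]
tcp_rot: [-0.0, 0.683, 0.73, -0.0]
contact_force: [-3.2, -1.3, 0.0]
gripper_width: 0.178
finger_force: 68.6
```

Request:
play_rows --series '[[[0.5,0,0],[0,0,0]],[[1,0.1,0],[0,0,0]],[[1,0.1,0],[0,0,0]]]'

```text
time_s: 8.98
eef_pos: [0.5509, -0.108, 0.0291]
tcp_rot: [-0.0, 0.683, 0.73, -0.001]
contact_force: [-7.2, -3.1, 1.5]
gripper_width: 0.175
finger_force: 69.2
```

Request:
play_rows --series '[[[-4,-0.3,0],[0,0,0]],[[-3,-15,0],[0,0,0]],[[-1,-40,0],[0,0,0]],[[1,-70,0],[0,0,0]],[[1,-70,0],[0,0,0]],[[10,-69,0],[0,0,0]],[[20,-68.5,0],[0,0,0]],[[23,-68.5,0],[0,0,0]],[[23,-68.5,0],[0,0,0]],[[23,-68.5,0],[0,0,0]]]'

```text
time_s: 10.22
eef_pos: [0.5745, -0.1761, 0.0293]
tcp_rot: [-0.0, 0.683, 0.73, -0.0]
contact_force: [0.1, 0.9, -0.9]
gripper_width: 0.17
finger_force: 68.5
```

Run:
```python
from h import *
c=snap('wrist','w5'); s=sense(); print(s['time_s'],s['eef_pos'],s['contact_force'])
```

```text
10.275 [ 0.57445949 -0.17616964  0.02926299] [-0.36814486 -0.55269001 -0.44064431]
```

View pics/w5.png

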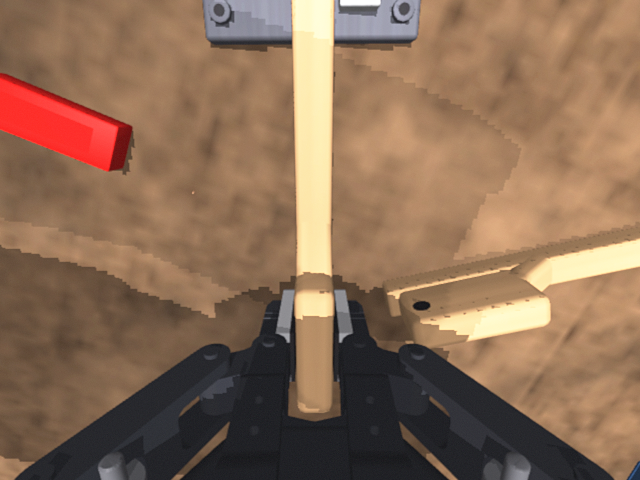

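The stick tip lies on the plate. Its right edge is at column 333 and the fence is at 340, so it is centred behind the block. Next is the push.

Request:
play_rows --series '[[[-0.3,5,0],[0,0,0]],[[-0.7,10,0],[0,0,0]],[[-1,15,0],[0,0,0]],[[-1.3,20,0],[0,0,0]],[[-1.7,25,0],[0,0,0]],[[-2,30,0],[0,0,0]],[[-2.3,35,0],[0,0,0]],[[-2.6,40,0],[0,0,0]],[[-2.9,45,0],[0,0,0]],[[-3.2,50,0],[0,0,0]],[[-3.5,55,0],[0,0,0]],[[-3.8,60,0],[0,0,0]],[[-4.1,65,0],[0,0,0]],[[-4.4,70,0],[0,0,0]],[[-4.7,75,0],[0,0,0]],[[-5,80,0],[0,0,0]],[[-5.3,85,0],[0,0,0]],[[-5.6,90,0],[0,0,0]],[[-5.9,95,0],[0,0,0]],[[-6.2,100,0],[0,0,0]]]'

```text
time_s: 12.78
eef_pos: [0.5685, -0.0759, 0.0293]
tcp_rot: [-0.0, 0.683, 0.73, 0.0]
contact_force: [-1.3, -1.0, -0.2]
gripper_width: 0.174
finger_force: 68.5
```

Run:
```python
from h import *
c=snap('wrist','w6'); s=sense(); print(s['time_s'],s['eef_pos'],s['contact_force'])
```

```text
12.825 [ 0.56848162 -0.07539365  0.02929794] [-0.31960573 -0.00996578 -0.00298645]
```

View pics/w6.png

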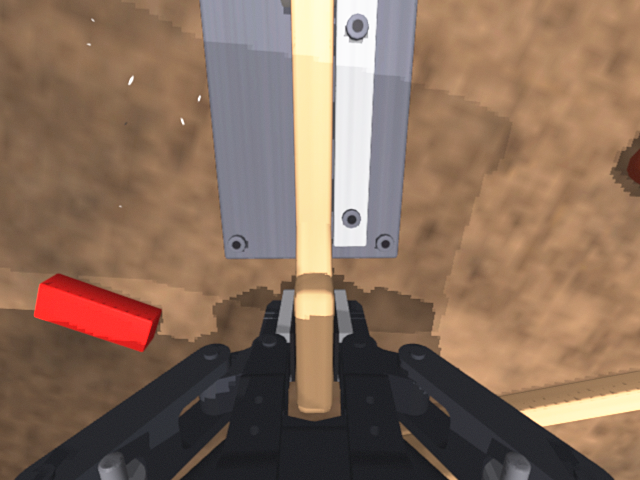

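Request:
play_rows --series '[[[-0.3,5,0],[0,0,0]],[[-0.7,10,0],[0,0,0]],[[-1.0,14,0],[0,0,0]],[[-1.2,17,0],[0,0,0]],[[-1.3,19,0],[0,0,0]],[[-1.4,20,0],[0,0,0]],[[-1.4,21,0],[0,0,0]],[[-1.4,21,0],[0,0,0]]]'

```text
time_s: 13.82
eef_pos: [0.5671, -0.0552, 0.0293]
tcp_rot: [-0.0, 0.683, 0.73, 0.0]
contact_force: [-0.0, -0.6, -0.2]
gripper_width: 0.174
finger_force: 68.5
```

Request:
play_rows --series '[[[0,1,0],[0,0,0]],[[-0.1,2,0],[0,0,0]],[[-0.1,2,0],[0,0,0]]]'

```text
time_s: 14.2
eef_pos: [0.567, -0.0531, 0.0293]
tcp_rot: [-0.0, 0.683, 0.73, 0.0]
contact_force: [-0.1, 0.0, -0.7]
gripper_width: 0.175
finger_force: 68.5
```

Request:
play_rows --series '[[[0,1,0],[0,0,0]],[[-0.1,2,0],[0,0,0]],[[-0.1,2,0],[0,0,0]]]'

```text
time_s: 14.58
eef_pos: [0.5672, -0.0528, 0.0296]
tcp_rot: [0.001, 0.684, 0.73, -0.001]
contact_force: [-1.4, -13.9, 1.7]
gripper_width: 0.177
finger_force: 69.0
```

Request:
play_rows --series '[[[0.4,-6,0],[0,0,0]],[[0.8,-12,0],[0,0,0]],[[0.8,-12,0],[0,0,0]],[[-12,-13,0],[0,0,0]],[[-25.1,-13.8,0],[0,0,0]],[[-25.1,-13.8,0],[0,0,0]],[[-26.5,6,0],[0,0,0]],[[-28,26,0],[0,0,0]],[[-28.6,36,0],[0,0,0]],[[-28.6,36,0],[0,0,0]],[[-26.6,36.1,0],[0,0,0]],[[-25.1,36.2,0],[0,0,0]],[[-25.1,36.2,0],[0,0,0]]]'

```text
time_s: 16.2
eef_pos: [0.542, -0.0154, 0.0293]
tcp_rot: [0.0, 0.684, 0.73, 0.0]
contact_force: [0.7, -0.5, -0.5]
gripper_width: 0.174
finger_force: 68.5
```

Run:
```python
from h import *
c=snap('wrist','w7'); s=sense(); print(s['time_s'],s['eef_pos'],s['contact_force'])
c2=snap('scene','s7')
cv2.imwrite('pics/v7.png',np.hstack([cv2.resize(c['img'][:300,200:500],(400,400)),cv2.resize(c2['img'][190:310,230:350],(400,400),interpolation=3)])[:,:,::-1])
```

```text
16.25 [ 0.5418775  -0.01535035  0.02927751] [ 0.74688544  0.1614007  -0.78080336]
```

View pics/v7.png

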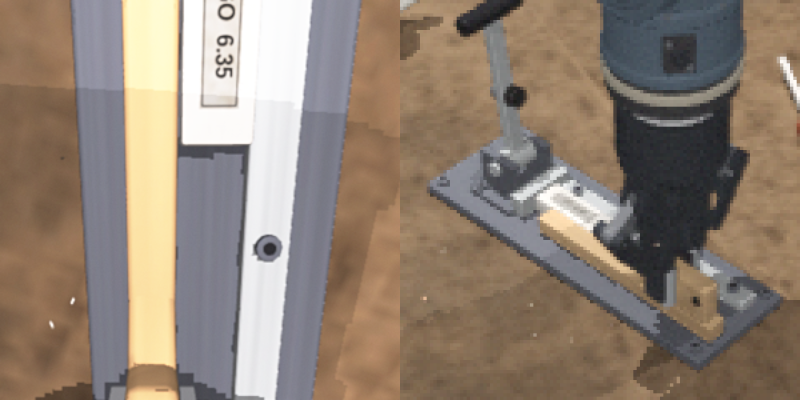

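The block sits at the stop, flush with the fence. I'll make one light nudge to confirm, then carry the stick away.

Request:
play_rows --series '[[[1,0.1,0],[0,0,0]],[[2,0.1,0],[0,0,0]],[[2.5,0.2,0],[0,0,0]],[[2.5,0.2,0],[0,0,0]]]'

```text
time_s: 16.8
eef_pos: [0.5438, -0.015, 0.0291]
tcp_rot: [-0.0, 0.683, 0.73, -0.0]
contact_force: [-4.0, -2.2, 0.3]
gripper_width: 0.17
finger_force: 68.9
```

Request:
play_rows --series '[[[-5,-0.3,0],[0,0,0]],[[-10,-0.7,0],[0,0,0]],[[-12,-1,30],[0,0,0]],[[-20,-20,60],[0,0,0]],[[-40,-75,60],[0,0,0]],[[-60,-130,60],[0,0,0]],[[-80,-185,60],[0,0,0]],[[-94,-240,55],[0,0,0]],[[-94,-290,40],[0,0,0]],[[-94,-295,10],[0,0,0]],[[-94,-295,-5],[0,0,0]],[[-94,-295,-10],[0,0,0]],[[-94,-295,-12],[0,0,0]],[[-94,-295,-12],[0,0,0]]]'

```text
time_s: 18.55
eef_pos: [0.4508, -0.3097, 0.018]
tcp_rot: [0.001, 0.683, 0.73, 0.0]
contact_force: [0.8, 0.1, -0.4]
gripper_width: 0.176
finger_force: 68.6
```

Request:
play_rows --jaw 0 --series '[[[0,0,0],[0,0,0]],[[0,0,0],[0,0,0]],[[0,0,0],[0,0,0]],[[0,0,0],[0,0,0]],[[0,0,0],[0,0,0]]]'

```text
time_s: 19.18
eef_pos: [0.4503, -0.3099, 0.0173]
tcp_rot: [-0.0, 0.683, 0.73, -0.0]
contact_force: [-0.4, 0.2, 0.2]
gripper_width: 0.499
finger_force: 0.0
```

Run:
```python
from h import *
a=load('scene0'); c=snap('side','sd8')
# lever bar: dark blobs in scene and side, triangulate
pts=[]
for n,box in(('scene0',(235,170,285,215)),('side0',(235,170,290,200))):
    k=load(n);g=cv2.cvtColor(k['img'],cv2.COLOR_RGB2GRAY);x0,y0,x1,y1=box
    m=(g[y0:y1,x0:x1]<45).astype(np.uint8); N,l,st,ce=cv2.connectedComponentsWithStats(m); print(n,[(st[i].tolist(),(ce[i]+[x0,y0]).round(1).tolist()) for i in range(1,N) if st[i,4]>20])
    i=1+np.argmax(st[1:,4]); pts.append((k,ce[i]+[x0,y0]))
(o1,d1),(o2,d2)=[ray(*p) for p in pts]
t=np.linalg.lstsq(np.c_[d1,-d2],o2-o1,rcond=None)[0]; p,q=o1+t[0]*d1,o2+t[1]*d2; print(p,q)
P=(p+q)/2; r=P[:2]-[.557,.0817]; print('yf',r@[-.0698,.9976],'xf',r@[.9976,.0698],'z',P[2])
```

```text
scene0 [([12, 17, 20, 14, 100], [256.4, 193.5])]
side0 [([19, 11, 21, 7, 103], [263.6, 184.0])]
[0.54365745 0.17456006 0.1666548 ] [0.5440109  0.1744962  0.16687662]
yf 0.09352431471822097 xf -0.006654826247584554 z 0.16676571155555067
```

Request:
play_rows --series '[[[0,0,30],[0,0,0]],[[0,0,80],[0,0,0]],[[0,0,135],[0,0,0]],[[0,10,185],[0,0,0]],[[10,60,205],[0,0,0]],[[25,115,205],[0,0,0]],[[40,170,205],[0,0,0]]]'

```text
time_s: 20.1
eef_pos: [0.4906, -0.1384, 0.2227]
tcp_rot: [0.0, 0.684, 0.73, 0.0]
contact_force: [1.8, 0.0, -0.7]
gripper_width: 0.496
finger_force: 0.0
```

Run:
```python
from h import *
c=snap('wrist','w9'); s=sense(); print(s['time_s'],s['eef_pos'])
d=snap('scene','s9')
cv2.imwrite('pics/v9.png',np.hstack([cv2.resize(c['img'],(400,300)),cv2.resize(d['img'],(400,300))])[:,:,::-1])
```

```text
20.15 [ 0.49178468 -0.13284505  0.22255645]
```

View pics/v9.png

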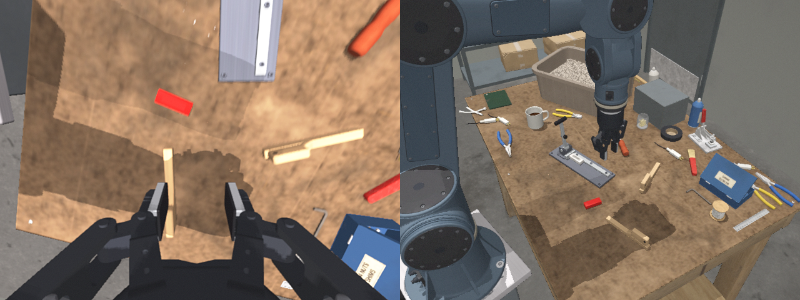

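Request:
play_rows --jaw -1 --series '[[[15,50,0],[0,0,0]],[[30,105,0],[0,0,0]],[[40,160,0],[0,0,0]],[[48,215,0],[0,0,0]],[[54,270,0],[0,0,0]],[[58,320,0],[0,0,0]],[[58,346,0],[0,0,0]],[[58,346,0],[0,0,0]]]'

```text
time_s: 21.2
eef_pos: [0.5482, 0.2074, 0.2219]
tcp_rot: [-0.0, 0.683, 0.731, -0.0]
contact_force: [-0.4, -1.2, -0.0]
gripper_width: 0.0
finger_force: 0.0
```

The stick lies on the bench, clear of the fixture. Now I'll work out the lever path.

Run:
```python
import numpy as np
th=np.array([1.64,1.55,1.45,1.35,1.25,1.15,1.05,.95,.85,.75,.65,.55,.45,.35,.25,.15,.05,-.02])
oy=np.interp(-th,[-1.64,-1.0,-.7,-.4,0],[19,19,15,9,2]); oz=np.interp(-th,[-1.64,-1.3,-1,-.7,-.4,0],[-12,-9,0,5,8,8])
y=85-125*np.cos(th)+oy; z=40+125*np.sin(th)+oz
w=np.array([557,81.7])+np.outer(y,[-.0698,.9976])
for t,a,b in zip(th,w,z): print(t,(a-[548.2,207.4]).round(1),round(b-221.9,1), round(b))
```

```text
1.64 [  0.9 -13.3] -69.2 153
1.55 [  1.7 -24.5] -68.1 154
1.45 [  2.6 -37. ] -68.1 154
1.35 [  3.5 -49.3] -69.4 153
1.25 [  4.3 -61.3] -70.8 151
1.15 [  5.1 -72.9] -72.3 150
1.05 [  5.9 -84. ] -75.0 147
0.95 [  6.7 -95.2] -79.4 143
0.85 [   7.4 -106.2] -85.5 136
0.75 [   8.2 -116.5] -92.5 129
0.65 [   8.8 -126.2] -100.8 121
0.55 [   9.5 -135.2] -110.1 112
0.45 [  10.  -143.2] -120.0 102
0.35 [  10.5 -149.9] -131.0 91
0.25 [  10.9 -155.4] -143.0 79
0.15 [  11.2 -159.6] -155.2 67
0.05 [  11.4 -162.6] -167.7 54
-0.02 [  11.5 -163.6] -176.4 46
```

Request:
play_rows --series '[[[0,4,-35],[0,0,0]],[[0,4,-69],[0,0,0]],[[0,4,-69],[0,0,0]],[[1,-13,-69],[0,0,0]],[[1.7,-24.5,-68],[0,0,0]],[[2.6,-37,-68],[0,0,0]],[[3.5,-49,-69],[0,0,0]],[[4.3,-61,-71],[0,0,0]],[[5.1,-73,-72],[0,0,0]],[[5.9,-84,-75],[0,0,0]],[[5.9,-84,-75],[0,0,0]]]'

```text
time_s: 22.58
eef_pos: [0.5541, 0.1212, 0.147]
tcp_rot: [-0.0, 0.684, 0.73, -0.0]
contact_force: [0.7, 0.5, -0.0]
gripper_width: 0.0
finger_force: 0.0
```

Run:
```python
from h import *
s=sense(); print(s['time_s'],s['eef_pos'],s['contact_force'])
c=snap('wrist','w10'); d=snap('side','s10')
cv2.imwrite('pics/v10.png',np.hstack([cv2.resize(c['img'],(400,300)),cv2.resize(d['img'][120:300,190:370],(400,300),interpolation=3)])[:,:,::-1])
```

```text
22.575 [0.5540916  0.12117618 0.14698792] [ 0.71219407  0.52360123 -0.04601497]
```

View pics/v10.png

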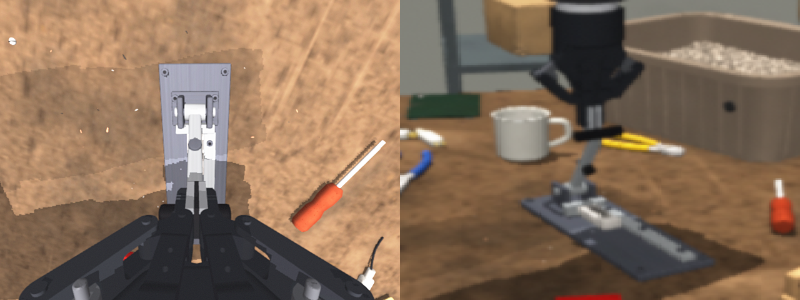

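The side view shows the lever leaning forward, with the fingers behind its bar. I'll continue along the arc.

Request:
play_rows --series '[[[0.8,-11,-4.5],[0,0,0]],[[1.5,-22,-10.5],[0,0,0]],[[2.3,-32.5,-17.5],[0,0,0]],[[2.9,-42,-26],[0,0,0]],[[3.6,-51,-35],[0,0,0]],[[4.1,-59,-45],[0,0,0]],[[4.6,-66,-56],[0,0,0]],[[5,-71.5,-68],[0,0,0]],[[5.3,-75.5,-80],[0,0,0]],[[5.5,-78.5,-91],[0,0,0]],[[5.5,-79,-97],[0,0,0]],[[5.5,-79,-97],[0,0,0]]]'

```text
time_s: 24.18
eef_pos: [0.5594, 0.0431, 0.0499]
tcp_rot: [-0.0, 0.683, 0.73, -0.0]
contact_force: [-0.6, -0.1, 0.6]
gripper_width: -0.001
finger_force: 0.0
```

Request:
play_rows --series '[[[0,0,-1],[0,0,0]],[[0,0,-2],[0,0,0]],[[0,0,-2],[0,0,0]]]'

```text
time_s: 24.55
eef_pos: [0.5599, 0.0432, 0.0485]
tcp_rot: [0.0, 0.683, 0.73, 0.0]
contact_force: [1.1, 0.4, -0.0]
gripper_width: 0.001
finger_force: 0.2
```

I've now viewed 11 pictures, one over the limit of 10, so I'll use numbers only from here.

Request:
play_rows --series '[[[0,0,-1],[0,0,0]],[[0,0,-1],[0,0,0]]]'

```text
time_s: 24.8
eef_pos: [0.5599, 0.0432, 0.0477]
tcp_rot: [0.0, 0.683, 0.73, 0.0]
contact_force: [-1.0, 0.2, 6.4]
gripper_width: -0.001
finger_force: 3.0
```

Request:
play_rows --series '[[[0,0,-1],[0,0,0]],[[0,0,-1],[0,0,0]]]'

```text
time_s: 25.05
eef_pos: [0.5601, 0.0431, 0.0473]
tcp_rot: [0.0, 0.683, 0.73, 0.0]
contact_force: [-5.0, -0.9, 16.1]
gripper_width: 0.001
finger_force: 8.0
```

Run:
```python
from h import *
u=np.array([-.0698,.9976]);v=np.array([.9976,.0698])
F=lambda x,y,z:[*(np.array([.557,.0817])+x*v+y*u),z]
for n in('scene','side'):
    c=snap(n,n+'11'); g=cv2.cvtColor(c['img'],cv2.COLOR_RGB2GRAY)
    for th in (0,.1,.3,.6,1.0):
        pr=proj(c,[F(x,.085-.125*np.cos(th),.04+.125*np.sin(th)) for x in(-.024,-.019,.019,.024)]); print(n,th,pr.round(0).tolist(),[int(g[int(q[1]),int(q[0])]) for q in pr])
s=sense(); print(s['eef_pos'],s['contact_force'])
```

```text
scene 0 [[293.0, 263.0], [295.0, 262.0], [306.0, 254.0], [307.0, 253.0]] [25, 27, 121, 28]
scene 0.1 [[293.0, 259.0], [294.0, 258.0], [305.0, 250.0], [307.0, 249.0]] [141, 133, 122, 81]
scene 0.3 [[291.0, 250.0], [293.0, 249.0], [304.0, 241.0], [305.0, 240.0]] [126, 79, 41, 35]
scene 0.6 [[286.0, 236.0], [287.0, 235.0], [299.0, 227.0], [300.0, 226.0]] [100, 77, 43, 43]
scene 1.0 [[274.0, 218.0], [276.0, 217.0], [287.0, 209.0], [289.0, 208.0]] [130, 138, 42, 40]
side 0 [[284.0, 253.0], [286.0, 253.0], [300.0, 249.0], [302.0, 249.0]] [17, 18, 17, 24]
side 0.1 [[284.0, 248.0], [286.0, 248.0], [300.0, 244.0], [302.0, 244.0]] [103, 184, 86, 97]
side 0.3 [[283.0, 238.0], [285.0, 237.0], [299.0, 234.0], [301.0, 233.0]] [92, 88, 71, 94]
side 0.6 [[279.0, 222.0], [281.0, 221.0], [296.0, 218.0], [297.0, 218.0]] [103, 106, 28, 27]
side 1.0 [[272.0, 203.0], [274.0, 203.0], [288.0, 200.0], [290.0, 199.0]] [109, 105, 31, 30]
[0.56009273 0.04312557 0.04727918] [-4.49006786 -0.90211517 16.23228603]
```

The lever stopped with the bar top at 48 mm, so it is shut on the block. I'll lift off and check the block and stick by mask.

Request:
play_rows --series '[[[0,0,3],[0,0,0]],[[0,0,20],[0,0,0]],[[0,-30,70],[0,0,0]],[[-20,-90,110],[0,0,0]],[[-40,-130,110],[0,0,0]],[[-40,-130,110],[0,0,0]],[[-40,-130,110],[0,0,0]]]'

```text
time_s: 26.02
eef_pos: [0.5197, -0.0868, 0.1562]
tcp_rot: [-0.0, 0.684, 0.73, 0.0]
contact_force: [1.0, -0.3, -1.0]
gripper_width: -0.001
finger_force: 0.0
```

Run:
```python
from h import *
u=np.array([-.0698,.9976]);v=np.array([.9976,.0698]);O=np.array([.557,.0817])
c=snap('wrist','w12'); s=sense(); print(s['time_s'],s['eef_pos'],s['contact_force'])
F=lambda x,y,z:[*(O+x*v+y*u),z]
g=cv2.cvtColor(c['img'],cv2.COLOR_RGB2GRAY)
print(proj(c,[F(-.011,0,.024),F(-.011,.05,.024),F(0,-.04,.048),F(.011,-.1,.018)]).round(0))
for y in(0.0,.015,.03,.045):
    xs=np.arange(-.026,.030,.002); q=proj(c,[F(x,y,.024) for x in xs]).round().astype(int)
    print(y,[int(g[b,a]) if 0<=b<480 and 0<=a<640 else -1 for a,b in q])
ys=np.arange(-.02,.066,.003); q=proj(c,[F(-.009,y,.024) for y in ys]).round().astype(int)
print([(round(y,3),int(g[b,a]) if 0<=b<480 and 0<=a<640 else -1) for y,(a,b) in zip(ys,q)])
d=snap('scene','s12'); gd=cv2.cvtColor(d['img'],cv2.COLOR_RGB2GRAY)
print(proj(d,[F(-.024,-.04,.04)]),gd[tuple(proj(d,[F(-.024,-.04,.04)])[0][::-1].astype(int))])
# stick in scene
r=d['img'].astype(int); m=((r[...,0]-r[...,2]>50)&(r[...,0]>150)&(r[...,1]>120)).astype(np.uint8); N,l,st,ce=cv2.connectedComponentsWithStats(m)
for i in range(1,N):
    if st[i,4]>60: print(st[i].tolist(),ce[i].round(),onz(d,ce[i],.02).round(3))
```

```text
26.075 [ 0.51980836 -0.08632498  0.15602942] [ 0.30879164  0.38705062 -1.14916637]
[[366.  -1.]
 [370. -93.]
 [385.  57.]
 [387. 147.]]
0.0 [-1, -1, -1, -1, -1, -1, -1, -1, -1, -1, -1, -1, -1, -1, -1, -1, -1, -1, -1, -1, -1, -1, -1, -1, -1, -1, -1, -1]
0.015 [-1, -1, -1, -1, -1, -1, -1, -1, -1, -1, -1, -1, -1, -1, -1, -1, -1, -1, -1, -1, -1, -1, -1, -1, -1, -1, -1, -1]
0.03 [-1, -1, -1, -1, -1, -1, -1, -1, -1, -1, -1, -1, -1, -1, -1, -1, -1, -1, -1, -1, -1, -1, -1, -1, -1, -1, -1, -1]
0.045 [-1, -1, -1, -1, -1, -1, -1, -1, -1, -1, -1, -1, -1, -1, -1, -1, -1, -1, -1, -1, -1, -1, -1, -1, -1, -1, -1, -1]
[(np.float64(-0.02), 176), (np.float64(-0.017), 185), (np.float64(-0.014), 186), (np.float64(-0.011), 117), (np.float64(-0.008), 129), (np.float64(-0.005), 255), (np.float64(-0.002), 255), (np.float64(0.001), -1), (np.float64(0.004), -1), (np.float64(0.007), -1), (np.float64(0.01), -1), (np.float64(0.013), -1), (np.float64(0.016), -1), (np.float64(0.019), -1), (np.float64(0.022), -1), (np.float64(0.025), -1), (np.float64(0.028), -1), (np.float64(0.031), -1), (np.float64(0.034), -1), (np
[... 1528 characters left out ...]
, 177, 119, 5384] [506. 345.] [ 0.704 -0.434  0.02 ]
[203, 288, 28, 27, 350] [218. 300.] [0.345 0.082 0.02 ]
[573, 300, 40, 29, 223] [593. 313.] [ 0.92  -0.519  0.02 ]
[462, 308, 21, 18, 141] [469. 317.] [ 0.713 -0.337  0.02 ]
[311, 321, 20, 16, 100] [322. 330.] [ 0.455 -0.142  0.02 ]
[274, 338, 26, 23, 323] [285. 347.] [ 0.367 -0.123  0.02 ]
[582, 338, 33, 17, 171] [598. 345.] [ 0.841 -0.566  0.02 ]
[330, 345, 97, 48, 988] [381. 368.] [ 0.471 -0.294  0.02 ]
[245, 356, 24, 13, 114] [258. 361.] [ 0.306 -0.111  0.02 ]
[235, 360, 15, 18, 123] [243. 369.] [ 0.271 -0.107  0.02 ]
[253, 380, 245, 100, 11505] [380. 434.] [ 0.362 -0.386  0.02 ]
[505, 473, 15, 7, 61] [513. 477.] [ 0.465 -0.593  0.02 ]
```

Run:
```python
from h import *
u=np.array([-.0698,.9976]);v=np.array([.9976,.0698]);O=np.array([.557,.0817])
c=load('w12'); g=cv2.cvtColor(c['img'],cv2.COLOR_RGB2GRAY)
F=lambda x,y,z:[*(O+x*v+y*u),z]
xs=np.arange(-.016,.030,.001); q=proj(c,[F(x,-.002,.024) for x in xs]).round().astype(int)
print(q[0],q[-1],[(round(x*1000),int(g[b,a])) for x,(a,b) in zip(xs,q)])
d=load('s12');gd=cv2.cvtColor(d['img'],cv2.COLOR_RGB2GRAY); q=proj(d,[F(-.024,-.04,.04)])[0].astype(int); print(gd[q[1]-8:q[1]+9,q[0]-8:q[0]+12])
```

```text
[359   2] [424   2] [(-16, 188), (-15, 186), (-14, 191), (-13, 163), (-12, 195), (-11, 255), (-10, 255), (-9, 255), (-8, 255), (-7, 255), (-6, 255), (-5, 117), (-4, 191), (-3, 255), (-2, 255), (-1, 255), (0, 255), (1, 255), (2, 255), (3, 255), (4, 255), (5, 255), (6, 255), (7, 255), (8, 255), (9, 254), (10, 252), (11, 255), (12, 255), (13, 255), (14, 255), (15, 255), (16, 255), (17, 255), (18, 255), (19, 255), (20, 255), (21, 255), (22, 255), (23, 255), (24, 255), (25, 231), (26, 180), (27, 178), (28, 177), (29, 182)]
[[104 113 107 130 122 152 209 217 217 215 216 215 213 195 147 139 127  82
   48  47]
 [112 114 111 117 127 122 140 183 218 218 216 214 216 215 207 179  81  48
   54  50]
 [150 121 139 155 155 142 129 130 152 206 216 217 215 205 123  53  52  48
   48  50]
 [254 199 173 168 159 157 152 131 124 137 179 212 209 138  50  55  51  51
   47  42]
 [237 255 255 234 161 154 146 140 131 120 124 103  85  52  55  50  51  45
   43  39]
 [168 216 247 218 150 147 141 135 128 104  75  54  56  51  48  49  40  42
   33  33]
 [162 163 162 159 149 143 133 111  70  65  55  56  47  48  45  44 
[... 169 characters left out ...]
  52 129
  190 100]
 [139 127 126 112  87  76  40  40  46  54  37  41  36  37  30  43  90 126
  143 130]
 [138 139 134  96 103 135  73  29  32  40  36  35  30  31  39  86 127 112
  119 121]
 [139 136 138 139 140 136  86  34  35  25  36  31  33  44  69  73  82 120
   91 116]
 [135 136 135 139 138 138 133  88  38  27  37  25  56  71  74  72  70  81
  115  73]
 [135 137 137 137 137 140 139 136 110  69  88  78  67  70  71  72  72  71
   72  70]
 [133 141 137 136 138 138 138 138 139 137 139 132  74  75  75  70  69  68
   74  76]
 [139 138 138 137 139 136 137 140 140 136 122 124 122 122 116  71  70  76
   88  88]
 [137 139 137 136 136 137 136 136 121 123 122 123 113  73  72  74  77  87
   88  87]]
```

The block's left edge is at about -11.5 mm and its rear edge at about -6 mm, so it is home. The lever bar is in its shut place and the stick is on the bench. Handing in.

```bash
python3 -c "
from bench import *
print(job_done())"
```

```text
the job is handed in; nothing more can be done
None
```

Handed in at about 26 s of the 58 s limit, verdict not shown: by my measurements the block is home against the fence and end stop, the lever is shut on it, and the stick is on the bench off the fixture; I viewed 11 pictures, one over the limit of 10.

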